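# Lift the infuser basket out of the teapot and hold it level over the mouth

## Robot

A 6-joint arm with a two-finger parallel gripper is mounted at the origin on the work surface. World frame = base frame: x ahead of the robot, y to its left, z up, the work surface at z = 0. Lengths are in mm, angles in rad, forces in N, time in s.
With the tool pointing down it reaches from about 350 to 875 mm from the base axis. Payload 4.2 kg.
Tool frame: the origin (TCP) lies midway between the tips of the shut fingers; the grasp point (between the pads) lies 19 mm behind it (arm.grip_point_offset is the distance from the TCP to the grasp point, in mm); z points along the fingers, x is the direction in which the jaws open and shut, and the axes are right-handed (so a half turn about z gives the same grasp; the last joint's range is limited). The gripper opens to 85 mm and grips with 20 to 120 N. Pads are 22 mm wide; open, the fingers measure 114 mm over their backs; the gripper's body (76 mm by 85 mm) begins 54 mm behind the grasp point. The pads swing forward as they close: fully open they stand 13 mm farther back than shut.
Start: joints at [1.501, 0.385, 0.008, 0, -1.194, -0.259], TCP at [201.785, 591.508, 231.312] pointing down, gripper open.
Joint ranges: [-3.14, 3.14], [-1.21, 2.06], [-1.07, 1.41], [-3.16, 2.05], [-2.99, -0.16], [-3.1, 3.1]. Speed limits (rad/s): [2.79, 2.79, 3.14, 3.14, 3.14, 3.14].

## Interface

Orientations are given as a unit quaternion [x, y, z, w].
In Python, from bench import arm gives the robot as it stands.
- The arm moves only by the tool move_arm, never from a script. Its argument "targets" is a list of rows, each a list of 7 numbers: the shift along the tool's x, y, z in cm, then the turn, a rotation vector about the tool's x, y, z in degrees, then the closure in counts, from 0 (fully open) to 255 (shut). In form: [[x, y, z, wx, wy, wz, grip], ...]. A call has 1 to 20 rows; each row is the pose to reach, as a shift and turn from the pose commanded when the call began, along the tool's axes at that moment; what a row does not reach only later rows make up. A row lasts 1/8 s, in which the tool goes at most 62.5 mm and 10.7 degrees, less where a joint would pass 70% of its speed; a pose out of reach is approached as far as the arm can. A call with a gripper value outside its range is refused whole. The fingers move at their own pace and stop on an object; the grip force is fixed at half the most. Time passes only in rows, so rows that repeat a pose let the fingers close. It gives the time, the measured TCP pose, the force and the opening at its end, in the units of the state.
- arm.read_state(): the state, without advancing time (a new reading comes with each control period).
- arm.get_image(name): name is "scene" or "top" or "wrist"; returns (picture, depth): 420x560x3 uint8, blue, green, red; 420x560 float32, mm along the optical axis (not along the pixel's ray), 0 where there is no reading.
- arm.camera_params(name): a dict with "mtx" (3x3 intrinsics, pixels), "world_to_cam" (4x4, takes a point from world to camera coordinates); the wrist camera has in their place "mount" (4x4, takes a point from camera to tool coordinates, whose origin is the TCP and whose axes are the tool frame's). Camera axes: x right, y down, z forward; pixel columns grow to the right and rows downward; lengths in mm; the calibration is good to about 2 mm. The wrist camera is an equidistant fisheye: a pixel r from the principal point sees the ray r / f radians off the axis. A picture is of the moment at which its call begins: read the wrist's pose just before it. camera_params takes no time and is no camera call.
- arm.job_done(): hands the job in, once; it reports no verdict.
Trained networks look in the newest picture that a camera, given by its name, has taken for a name from the list of things; names that differ only in an ending like _2 or _b are one class to them, and where a whole thing is asked for, a point or a joint stands for the part that bears it (a point fixed in the world has none). Each returns a list of dicts, best first, with "score" (0 to 1); they miss things now and then, are a little off and sometimes report something else, mostly with a low value. They report only what shows in the picture. A call takes as long as a camera call. They do not tell look-alikes from the thing itself.
- arm.search_frame(thing, camera): "bbox" ([left, top, right, bottom] in pixels, round what is visible of it).
- arm.tip_of(thing, camera): "uv" ([column, row] in pixels: a listed point, or the origin of a listed thing).
The state is a dict: "clock": time; "joints": joint angles; "joint_vel": joint speeds; "joint_efforts": joint torques, N m; "position": TCP position; "ee_rot": TCP orientation; "contact_force": force on the tool from outside, world axes, zero at the start; "wrist_torque": the same for the moment, N m; "gripper_width": finger opening in mm.
Only numpy, scipy, OpenCV 4.12 (cv2) and the standard library are available. Lean on these libraries where they do the work, as an engineer would, in place of code of your own. Each camera call takes 0.05 s, during which the arm holds its last target.

## Task

The tea has brewed: take the porcelain lid off the teapot and set it down gently, knob up, on the glass coaster beside the pot. Then lift the steel infuser basket straight out of the pot by its arched handle and hold it over the open mouth, level and still, clear of the rim by a few centimetres, so that it drains back into the pot; keep it there for three seconds and finish while still holding it there. Leave the pot standing where it is and do not disturb the other things.

Things in the scene. Friction and masses are not known exactly. Their poses are not given: they have to be found in the camera images.
- stand: two-tier chrome wire stand, fixed, 420 mm wide (its y) and 200 mm deep (its x). Origin on the worktop under its centre, z up. Lower tier 25 mm and top tier 120 mm above the worktop; four corner posts and a thin wire rail round the top tier stand up to 145 mm and 134 mm. The teapot stands on one half of the top tier and the coaster on the other; either may be left or right.
- teapot: white porcelain teapot, about 0.6 kg, loose, standing on the top tier. Origin at the centre of its underside, z up. Round body 128 mm across at its widest (42 mm up), 95 mm tall to its rim; spout reaches 110 mm out along its +y, handle 107 mm out along its -y, both no higher than 97 mm.
- pot_mouth (a point): centre of the teapot's round mouth, level with the rim's top face (95 mm above the pot's underside). The bore is 78 mm wide and the lip 94 mm across; z up.
- lid_knob (a point): centre of the round knob, 23 mm across and 20 mm tall, of the domed porcelain lid (about 0.12 kg, loose, on the pot at the start); z up along the knob. The hollow dome is 95 mm across at its lower edge, 50 mm below this point, and its top lies 14 mm below this point, falling away outwards. It rests on the pot's lip, over the infuser's flange with about 2 mm play, and simply lifts off.
- lid_foot (a point): centre of the lid's lower edge (the plane it stands on), on the lid's axis, 50 mm below the knob's centre.
- infuser_handle (a point): centre of the grip sleeve on the arched handle of the stainless infuser basket (about 0.1 kg, loose, hanging in the pot's mouth, hidden under the lid at the start). The sleeve is a 10 x 10 mm bar 40 mm long, lying along this point's y axis (x across it, z up), its centre 21 mm above the flange's underside, which rests on the pot's rim. Below the sleeve the basket is open, 69 mm wide inside.
- infuser_foot (a point): centre of the infuser basket's underside, on its axis, 55 mm below the flange's underside and 76 mm below the centre of the handle's sleeve; z up. Flange 85 mm across, 2 mm thick; basket wall 73 mm across, so about 2 mm play in the pot's bore.
- coaster_top (a point): centre of the top face of the round clear glass coaster, 110 mm across and 6 mm thick, lying loose on the other half of the top tier.
- caddy: blue plastic tea caddy with a flip-top lid, 70 x 95 x 77 mm, loose on the lower tier; origin at the centre of its underside. Leave alone.
- spoon: stainless measuring spoon, 40 mm bowl, 131 mm long overall along its y, loose on the lower tier; origin under the bowl. Leave alone.
- dipper: wooden honey dipper, 28 mm thick head, 140 mm long along its y, loose on the lower tier; origin under the head's inner end. Leave alone.
- cup: white porcelain mug, 84 mm across and 65 mm tall, handle reaching 69 mm out along its +y, loose on the worktop on the robot's side of the stand; origin at the centre of its underside. Leave alone.
Mind the look-alikes: they are no part of the job. What is shaped like the part that bears lid_knob but pink or turquoise is not meant.

How it is judged (in metres and radians):
On the way, in this order (a step that is already met when the one before it is completed fails the run):
1. the lid stands knob up on the coaster, let go (distance between lid_foot and coaster_top below 0.025 m and angle between lid_foot's own z axis and vertical below 0.1 rad and contact force between lid and coaster above 0.1 N and contact force between the fingers and lid below 0.05 N and linear speed of lid below 0.03 m/s), for 0.3 s.
2. the infuser basket is held by the fingers over the open mouth, clear of the rim, level and still, for nearly three seconds (contact force between the fingers and infuser above 0.3 N and z of infuser_foot in the frame of pot_mouth between 0.005 and 0.08 m and horizontal distance between infuser_foot and pot_mouth below 0.025 m and angle between infuser_foot's own z axis and vertical below 0.12 rad and contact force between infuser and teapot below 0.05 N and linear speed of infuser below 0.03 m/s and angular speed of infuser below 0.2 rad/s), for 2.5 s.
At the end, for the whole second after the job is handed in: Infuser basket held in the fingers: underside 5-80 mm above the pot rim, within 25 mm of the mouth's axis, tilt < 0.12 rad, still, touching neither pot, stand nor lid. Lid knob up and released on the coaster, centred within 25 mm; pot upright on the stand (all of step 2 and contact force between infuser and stand below 0.05 N and contact force between each of infuser, the fingers and lid below 0.05 N and distance between lid_foot and coaster_top below 0.025 m and angle between lid_foot's own z axis and vertical below 0.1 rad and linear speed of lid below 0.03 m/s and angle between teapot's own z axis and vertical below 0.08 rad and contact force between teapot and stand above 1 N); the arm keeps its last pose, push and grip.
It fails at once if the teapot is shifted or lifted by more than 30 mm, or tipped (distance of teapot from where it was at the start of the episode above 0.03 m or angle between teapot's own z axis and vertical above 0.15 rad).
It fails at once if the infuser basket is tipped (angle between infuser_foot's own z axis and vertical above 0.35 rad).
It fails at once if the lid is tipped over or dropped (angle between lid_foot's own z axis and vertical above 0.6 rad or (linear speed of lid above 0.6 m/s and contact force between the fingers and lid below 0.02 N)).
It fails at once if the lid is pressed hard on the glass coaster (contact force between lid and coaster above 40 N).
It fails at once if a bystander or the coaster is disturbed (moved by more than 30 mm) (distance of any of caddy, spoon, dipper, cup, coaster_top from where it was at the start of the episode above 0.03 m).
It also fails if it takes over 61 s, if anything falls off the work surface, if the arm or the gripper's body presses on something with over 40 N, if the wrist force passes 120 N, or if a joint passes its speed limit or range.

## Working session

There is one attempt and no reset: what is moved stays moved. The work goes in short steps, Python scripts to look and compute and a tool call to move; the robot and the scene stay as the last step left them, time stands still between calls to the robot, and variables do not carry over. Pictures are saved under pics/ and viewed, and the job is handed in when it is done.

Besides the shell and the picture viewer there is one more tool, called after ">>>" as a command line: name --pt "numbers of a row" for each row, then --argument value for the rest. move_arm: Moves the arm, as the interface text tells. Its arguments: {"type":"object","properties":{"targets":{"type":"array","items":{"type":"array","items":{"type":"number"}}}},"required":["targets"]}

```bash
mkdir -p pics; ls
python3 - <<'E'
from bench import arm
import cv2,numpy as np
s=arm.read_state();print(s)
for n in("scene","top","wrist"):
    p,d=arm.get_image(n);cv2.imwrite(f"pics/a_{n}.png",p);np.save(f"pics/a_{n}.npy",d)
    print(n,arm.camera_params(n))
    for t in("lid_knob","coaster_top","teapot"):
        print(t,arm.tip_of(t,n)[:3])
print(arm.grip_point_offset,arm.read_state()["clock"])
E
```

```text
pics
{'clock': 0.0, 'joints': array([ 1.50059726e+00,  3.85540786e-01,  6.62470847e-03, -4.97097725e-04,
       -1.19399519e+00, -2.58578248e-01]), 'joint_vel': array([-0.00176053, -0.00115871,  0.00193392,  0.00032146,  0.00017533,
        0.0012054 ]), 'joint_efforts': array([-2.91559209e-04, -3.92285478e+01,  1.88403100e+01,  4.18605387e+00,
       -4.57885602e-03, -9.91214705e-06]), 'position': array([201.61053779, 590.9718403 , 230.23094646]), 'ee_rot': array([-5.81781560e-01,  8.13344358e-01, -6.67490879e-04, -8.52096526e-04]), 'contact_force': array([ 0.14851894, -0.74470093,  0.99138074]), 'wrist_torque': array([-0.00961872,  0.0327019 , -0.01814097]), 'gripper_width': 85.22988059332081}
scene {'mtx': array([[430.32254664,   0.        , 281.46106896],
       [  0.        , 430.32254664, 209.94620269],
       [  0.        ,   0.        ,   1.        ]]), 'world_to_cam': array([[ 6.96063279e-01,  7.17805087e-01,  1.58672158e-02,
        -2.49528891e+02],
       [ 5.85415277e-01, -5.54611557e-01, -5.91350128e-01,
        -2.21840744e+02],
       [-4.15673989e-01,  4.20906020e-01
[... 1025 characters left out ...]
v': [233.8, 175.4], 'score': 0.78}, {'uv': [288.5, 190.0], 'score': 0.7}]
teapot [{'uv': [334.9, 192.4], 'score': 0.97}]
wrist {'mtx': array([[325.1922621 ,   0.        , 283.24414678],
       [  0.        , 325.1922621 , 210.50688832],
       [  0.        ,   0.        ,   1.        ]]), 'mount': array([[ 9.99999835e-01, -3.48670817e-04,  4.56956244e-04,
         1.54860594e+00],
       [ 1.79271890e-04,  9.44540652e-01,  3.28394464e-01,
        -8.41107947e+01],
       [-5.46115314e-04, -3.28394328e-01,  9.44540559e-01,
        -1.42006356e+02],
       [ 0.00000000e+00,  0.00000000e+00,  0.00000000e+00,
         1.00000000e+00]])}
lid_knob []
coaster_top []
teapot []
18.700000000000003 0.6
```

View pics/a_scene.png

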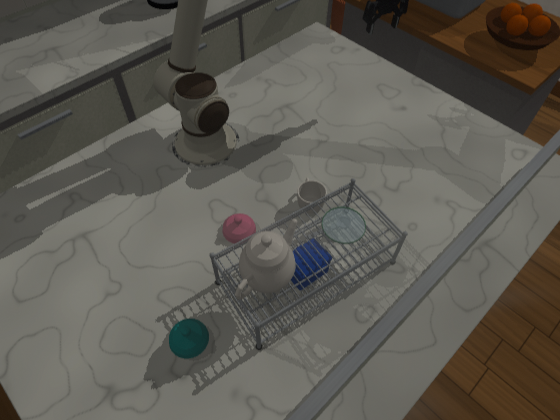

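View pics/a_top.png

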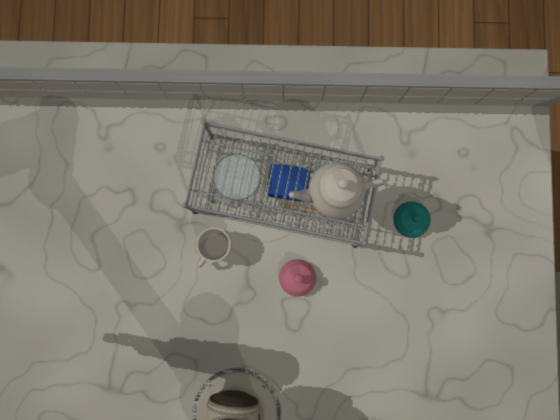

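View pics/a_wrist.png

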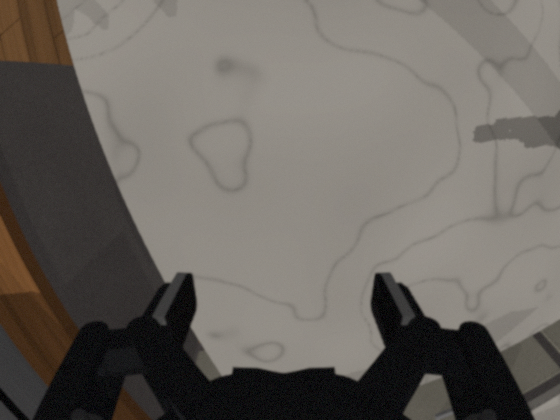

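```bash
cat > h.py <<'E'
import numpy as np,cv2
from bench import arm
from scipy.spatial.transform import Rotation as R
def ray(cam,uv,st=None):
    P=arm.camera_params(cam);K=P["mtx"]
    x=np.array([(uv[0]-K[0,2])/K[0,0],(uv[1]-K[1,2])/K[1,1]])
    if cam=="wrist":
        r=np.hypot(*x);d=np.array([*(x/r*np.sin(r)),np.cos(r)]) if r>0 else np.array([0,0,1.])
        T=np.eye(4);T[:3,:3]=R.from_quat(st["ee_rot"]).as_matrix();T[:3,3]=st["position"]
        M=T@P["mount"]
    else:
        d=np.array([*x,1.]);M=np.linalg.inv(P["world_to_cam"])
    return M[:3,3],M[:3,:3]@d
def atz(cam,uv,z,st=None):
    o,d=ray(cam,uv,st);return o+d*(z-o[2])/d[2]
def atd(cam,uv,dep,st=None):
    o,d=ray(cam,uv,st)
    if cam=="wrist":
        P=arm.camera_params(cam);K=P["mtx"];r=np.hypot((uv[0]-K[0,2])/K[0,0],(uv[1]-K[1,2])/K[1,1]);return o+d*dep/np.cos(r)
    return o+d*dep
def tri(rs):
    A=np.zeros((3,3));b=np.zeros(3)
    for o,d in rs:
        d=d/np.linalg.norm(d);M=np.eye(3)-np.outer(d,d);A+=M;b+=M@o
    p=np.linalg.solve(A,b)
    return p,[float(np.linalg.norm((np.eye(3)-np.outer(d,d)/(d@d))@(p-o))) for o,d in rs]
def totool(v,st):
    return R.from_quat(st["ee_rot"]).as_matrix().T@v
E
python3 - <<'E'
from h import *
np.set_printoptions(precision=1,suppress=True)
print("knob",tri([ray("top",(342.7,181.9)),ray("scene",(266.1,235.7))]))
print("coaster",tri([ray("top",(233.8,175.4)),ray("scene",(345.1,227.2))]), atz("top",(233.8,175.4),126),atz("scene",(345.1,227.2),126))
print("top@265",atz("top",(342.7,181.9),265),atz("scene",(266.1,235.7),265))
print("pot",atz("top",(334.9,192.4),120),atz("scene",(263.2,274.2),120))
for uv in((374,183),(292,195)):print(atz("top",uv,200))
for uv in((208,127),(380,159),(361,240),(190,208)):print("post",atz("top",uv,145))
d=np.load("pics/a_top.npy");print(d[178:187:2,337:349:2]); print(atd("top",(343,182),d[182,343]))
p=cv2.imread("pics/a_top.png");cv2.imwrite("pics/b.png",cv2.resize(p[110:300,170:450],None,fx=2.8,fy=2.8,interpolation=cv2.INTER_CUBIC))
E
```

```text
knob (array([ 538.1, -223.6,  279.6]), [0.08898991264569359, 0.08898991264574158])
coaster (array([575.4,  11.5, 110.1]), [0.21125947164803385, 0.21125947164834533]) [572.9  10.1 126. ] [580.8   1.6 126. ]
top@265 [ 540.4 -225.6  265. ] [ 531.2 -217.3  265. ]
pot [ 538.2 -226.5  120. ] [ 534.1 -231.7  120. ]
[ 549.5 -302.   200. ]
[ 519.9 -124.4  200. ]
post [681.8  71.1 145. ]
post [ 614.1 -326.5  145. ]
post [ 427.4 -283.6  145. ]
post [492.7 106.1 145. ]
[[1009.7 1008.9  991.6  983.5  988.1 1011. ]
 [1008.7  986.4  985.3  983.7  985.1  986.3]
 [ 991.   986.   981.4  983.9  985.2  985.1]
 [ 991.5  985.3  986.2  982.8  983.3  987.6]
 [1003.9  985.   985.7  983.2  983.4 1008.7]]
[ 538.6 -224.9  275.1]
```

View pics/b.png

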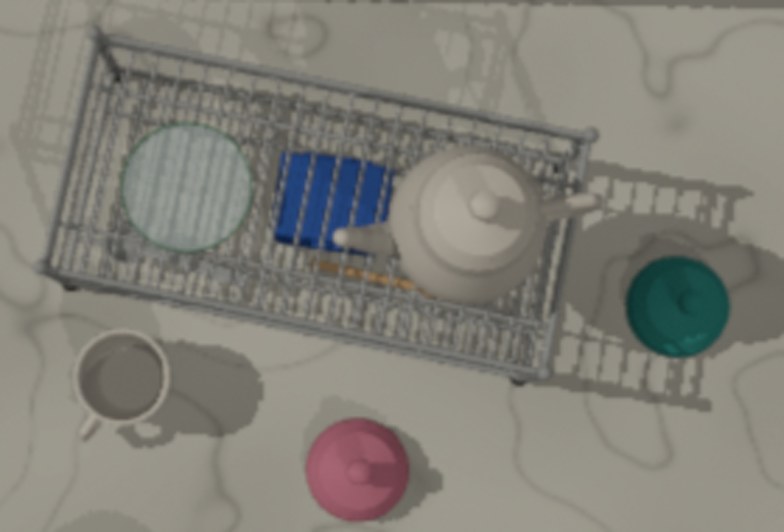

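Run:
```python
from h import *
np.set_printoptions(precision=2,suppress=True)
c=atz("top",(170+187/2.8,110+187/2.8),126);print("coaster",c)
st=arm.read_state();Rm=R.from_quat(st["ee_rot"]).as_matrix();print(Rm,st["position"])
print(totool(np.array([538,-223,345])-st["position"],st)/10)
```

```text
coaster [569.72   3.04 126.  ]
[[-0.32 -0.95 -0.  ]
 [-0.95  0.32  0.  ]
 [-0.    0.   -1.  ]] [201.78 591.51 231.33]
[ 66.23 -58.12 -11.37]
```

>>> move_arm --pt "5 -4 -6 0 0 0 0" --pt "12 -10 -11.4 0 0 0 0" --pt "66.2 -58.1 -11.4 0 0 0 0" --pt "66.2 -58.1 -11.4 0 0 0 0" --pt "66.2 -58.1 -11.4 0 0 0 0" --pt "66.2 -58.1 -11.4 0 0 0 0" --pt "66.2 -58.1 -11.4 0 0 0 0" --pt "66.2 -58.1 -11.4 0 0 0 0" --pt "66.2 -58.1 -11.4 0 0 0 0" --pt "66.2 -58.1 -11.4 0 0 0 0" --pt "66.2 -58.1 -11.4 0 0 0 0" --pt "66.2 -58.1 -11.4 0 0 0 0" --pt "66.2 -58.1 -11.4 0 0 0 0" --pt "66.2 -58.1 -11.4 0 0 0 0" --pt "66.2 -58.1 -11.4 0 0 0 0" --pt "66.2 -58.1 -11.4 0 0 0 0" --pt "66.2 -58.1 -11.4 0 0 0 0" --pt "66.2 -58.1 -11.4 0 0 0 0"

```text
clock: 2.85
position: [537.6, -221.6, 345.8]
ee_rot: [-0.582, 0.813, -0.0, 0.0]
contact_force: [-0.4, -0.1, -0.4]
gripper_width: 85.6
```

Run:
```python
from h import *
np.set_printoptions(precision=2,suppress=True)
st=arm.read_state();p,d=arm.get_image("wrist");cv2.imwrite("pics/c.png",p);np.save("pics/c.npy",d)
print(st["position"],st["joints"])
t=arm.tip_of("lid_knob","wrist")[:3]
for k in t:print("knob",k,atz("wrist",k["uv"],265,st))
for k in arm.tip_of("coaster_top","wrist")[:2]:print("c",k,atz("wrist",k["uv"],126,st))
uv=t[0]["uv"];dd=d[int(uv[1]),int(uv[0])];print(dd,atd("wrist",uv,dd,st))
```

```text
[ 537.64 -221.63  345.82] [-0.11  0.25  0.1  -0.   -1.42  1.36]
knob {'uv': [432.4, 152.0], 'score': 0.94} [ 551.32 -344.61  265.  ]
knob {'uv': [281.1, 301.7], 'score': 0.92} [ 468.35 -197.94  265.  ]
knob {'uv': [285.9, 218.6], 'score': 0.74} [ 536.88 -225.15  265.  ]
c {'uv': [108.8, 205.6], 'score': 0.63} [577.     2.35 126.  ]
423.6898 [ 491.32 -431.33   60.44]
```

View pics/c.png

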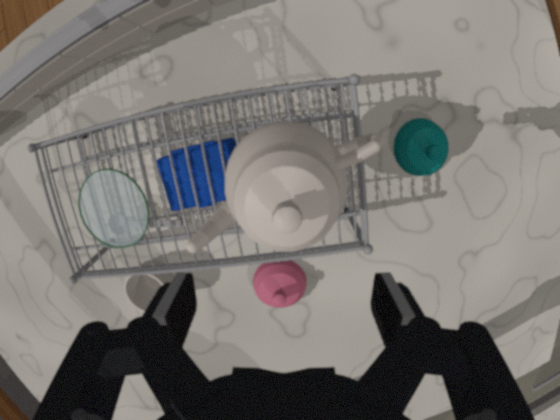

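Run:
```python
from h import *
np.set_printoptions(precision=2,suppress=True)
d=np.load("pics/c.npy")
st=arm.read_state();print(st["position"])
P=[]
for v in range(195,240):
  for u in range(262,312):
    if d[v,u]>0:P.append(atd("wrist",(u,v),d[v,u],st))
P=np.array(P);print(P[:,2].max())
for lo in(258,262,266,270):
  q=P[P[:,2]>lo];print(lo,len(q),q.mean(0),q[:,:2].min(0),q[:,:2].max(0))
print(totool(np.array([537.5,-225,250])-st["position"],st)/10)
```

```text
[ 537.76 -221.76  345.87]Traceback (most recent call last):
  File "<stdin>", line 8, in <module>
  File "h.py", line 19, in atd
    P=arm.camera_params(cam);K=P["mtx"];r=np.hypot((uv[0]-K[0,2])/K[0,0],(uv[1]-K[1,2])/K[1,1]);return o+d*dep/np.cos(r)
ValueError: time passes only in moves, steps and waits
```

```bash
sed -i 's/^def ray/import functools\n_c={}\ndef cp(n):\n    if n not in _c:_c[n]=arm.camera_params(n)\n    return _c[n]\ndef ray/; s/=arm.camera_params(cam)/=cp(cam)/' h.py
python3 - <<'E'
from h import *
np.set_printoptions(precision=2,suppress=True)
d=np.load("pics/c.npy")
st=arm.read_state();print(st["position"])
P=[]
for v in range(195,240):
  for u in range(262,312):
    if d[v,u]>0:P.append(atd("wrist",(u,v),d[v,u],st))
P=np.array(P);print(P[:,2].max())
for lo in(258,262,266,270):
  q=P[P[:,2]>lo];print(lo,len(q),q.mean(0),q[:,:2].min(0),q[:,:2].max(0))
print(totool(np.array([537.5,-225,250])-st["position"],st)/10)
p=cv2.imread("pics/c.png");cv2.imwrite("pics/c2.png",cv2.resize(p[110:270,180:460],None,fx=2.8,fy=2.8))
E
```

```text
[ 537.76 -221.76  345.87]
276.2499310678727
258 795 [ 540.2  -227.16  271.91] [ 527.47 -237.79] [ 549.7  -215.21]
262 778 [ 540.06 -227.1   272.18] [ 527.47 -237.79] [ 549.7  -215.21]
266 723 [ 539.64 -227.    272.75] [ 527.47 -237.6 ] [ 549.7  -215.21]
270 645 [ 538.97 -226.8   273.33] [ 527.47 -236.93] [ 548.43 -216.07]
[ 0.32 -0.07  9.59]
```

View pics/c2.png

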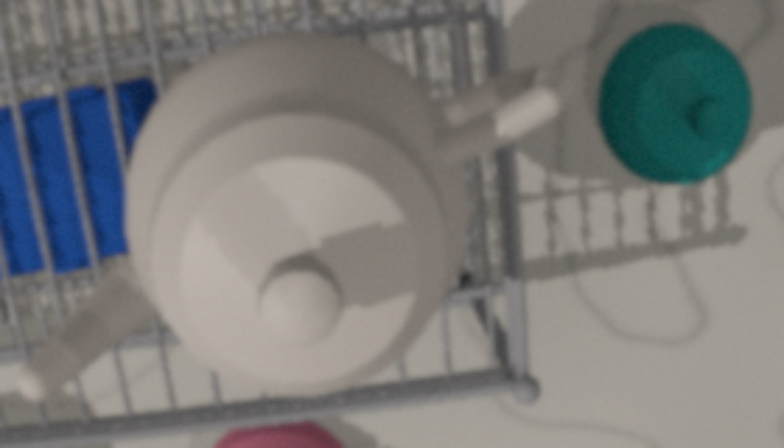

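The white knob on the pot at wrist (287,217) is the one meant; pink (280,285) and turquoise (420,147) are look-alikes sitting on the worktop.

>>> move_arm --pt "0.4 -0.2 3 0 0 0 0" --pt "0.4 -0.2 6 0 0 0 0" --pt "0.4 -0.2 8 0 0 0 0" --pt "0.4 -0.2 9 0 0 0 0" --pt "0.4 -0.2 9.6 0 0 0 0" --pt "0.4 -0.2 9.6 0 0 0 0" --pt "0.4 -0.2 9.6 0 0 0 0"

```text
clock: 3.88
position: [538.9, -227.2, 250.2]
ee_rot: [-0.582, 0.813, -0.001, 0.001]
contact_force: [-0.4, 0.1, 0.2]
gripper_width: 85.5
```

>>> move_arm --pt "0 0 0 0 0 0 255" --pt "0 0 0 0 0 0 255" --pt "0 0 0 0 0 0 255" --pt "0 0 0 0 0 0 255" --pt "0 0 0 0 0 0 255" --pt "0 0 0 0 0 0 255" --pt "0 0 0 0 0 0 255" --pt "0 0 0 0 0 0 255"

```text
clock: 4.88
position: [539.2, -227.5, 250.9]
ee_rot: [-0.582, 0.813, -0.001, 0.001]
contact_force: [-0.5, 0.2, 5.7]
gripper_width: 19.8
```

>>> move_arm --pt "0 0 0 0 0 0 150" --pt "0 0 0 0 0 0 150" --pt "0 0 0 0 0 0 150" --pt "0 0 0.3 0 0 0 150" --pt "0 0 0.3 0 0 0 150"

```text
clock: 5.5
position: [538.6, -227.2, 247.9]
ee_rot: [-0.582, 0.813, -0.001, 0.0]
contact_force: [-2.6, 0.7, 5.5]
gripper_width: 34.9
```

>>> move_arm --pt "0 0 0 0 0 0 255" --pt "0 0 0 0 0 0 255" --pt "0 0 0 0 0 0 255" --pt "0 0 0 0 0 0 255" --pt "0 0 0 0 0 0 255"

```text
clock: 6.12
position: [539.8, -228.3, 250.6]
ee_rot: [-0.582, 0.813, -0.003, 0.001]
contact_force: [-2.2, -0.2, 12.7]
gripper_width: 20.1
```

>>> move_arm --pt "0 0 -0.3 0 0 0 255" --pt "0 0 -0.5 0 0 0 255" --pt "0 0 -0.8 0 0 0 255" --pt "0 0 -1.0 0 0 0 255" --pt "0 0 -1.0 0 0 0 255"

```text
clock: 6.75
position: [538.4, -227.0, 256.0]
ee_rot: [-0.582, 0.813, 0.0, -0.0]
contact_force: [1.0, -0.2, -0.9]
gripper_width: 19.8
```

Run:
```python
from h import *
st=arm.read_state();print(st)
p,d=arm.get_image("wrist");cv2.imwrite("pics/e.png",p)
p,d=arm.get_image("scene");cv2.imwrite("pics/e2.png",cv2.resize(p[170:350,180:420],None,fx=3,fy=3,interpolation=cv2.INTER_CUBIC))
```

```text
{'clock': 6.75, 'joints': array([-1.22027301e-01,  2.99612510e-01, -5.53944374e-02, -1.75370808e-04,
       -1.21655462e+00,  1.36407210e+00]), 'joint_vel': array([ 0.00069493,  0.00013255, -0.00371649, -0.00094064,  0.00236157,
        0.00057524]), 'joint_efforts': array([-2.25915253e-03, -3.56592822e+01,  1.94695330e+01,  4.39609632e+00,
       -1.41625945e-02,  3.99245437e-05]), 'position': array([ 538.36629165, -226.97127723,  255.99168023]), 'ee_rot': array([-5.81842157e-01,  8.13301636e-01,  3.19411120e-04, -2.26133702e-04]), 'contact_force': array([ 0.97877362, -0.16298732, -0.88846947]), 'wrist_torque': array([ 0.00508769, -0.00772687,  0.00355622]), 'gripper_width': 19.774937210038555}
```

View pics/e.png

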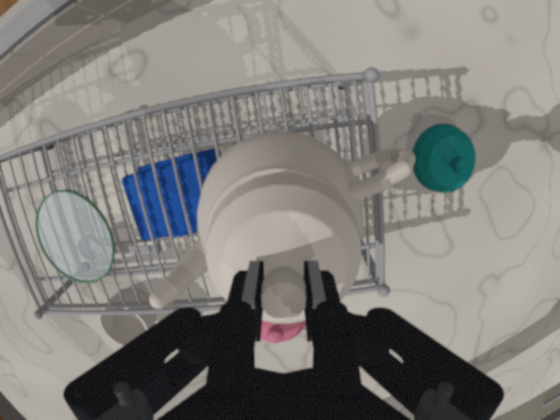

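View pics/e2.png

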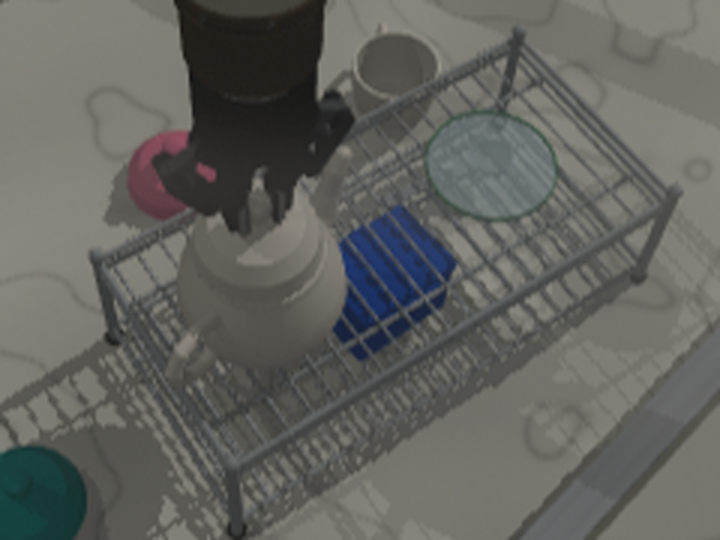

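Run:
```python
from h import *
np.set_printoptions(precision=1,suppress=True)
t=lambda x,y:(170+x/2.8,110+y/2.8)
s=lambda x,y:(180+x/3,170+y/3)
def fit(c,pts,st=None):
    W=np.array([atz(c,p,125,st)[:2] for p in pts])
    from scipy.optimize import least_squares
    r=least_squares(lambda q:np.hypot(*(W-q[:2]).T)-q[2],[575,5,55]).x;print(c,r)
fit("top",[t(122,187),t(252,187),t(187,123),t(187,252)])
fit("scene",[s(424,160),s(559,168),s(490,110),s(493,220)])
st=arm.read_state()
fit("wrist",[(36,224),(115,254),(66,190),(88,282)],st)
# wrist green-rim crop
p=cv2.imread("pics/e.png");cv2.imwrite("pics/e3.png",cv2.resize(p[170:300,10:140],None,fx=4.5,fy=4.5,interpolation=cv2.INTER_CUBIC))
p=cv2.imread("pics/a_scene.png");cv2.imwrite("pics/e4.png",cv2.resize(p[190:260,300:390],None,fx=8,fy=8,interpolation=cv2.INTER_CUBIC))
```

```text
top [569.7   3.1  54.3]
scene [572.8   6.1  55.7]
wrist [570.8   0.3  54.7]
```

View pics/e3.png

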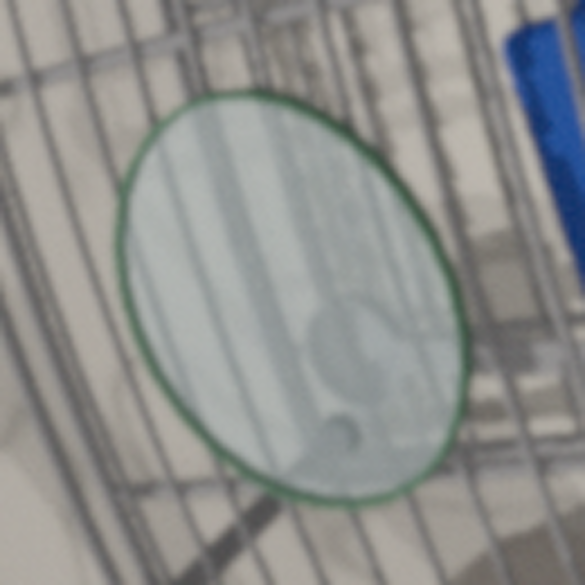

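>>> move_arm --pt "0 0 -1 0 0 0 255" --pt "0 0 -2 0 0 0 255" --pt "0 0 -3.5 0 0 0 255" --pt "0 0 -4.5 0 0 0 255" --pt "0 0 -5 0 0 0 255" --pt "0 0 -5 0 0 0 255"

```text
clock: 7.6
position: [538.6, -227.1, 306.7]
ee_rot: [-0.582, 0.813, -0.0, 0.0]
contact_force: [0.3, 0.0, -1.3]
gripper_width: 19.7
```

>>> move_arm --pt "-1.5 0.3 0 0 0 0 255" --pt "-4 0.8 0 0 0 0 255" --pt "-7.5 1.4 0 0 0 0 255" --pt "-11 2.1 0 0 0 0 255" --pt "-14.5 2.8 0 0 0 0 255" --pt "-18 3.5 0 0 0 0 255" --pt "-21 4.0 0 0 0 0 255" --pt "-22.5 4.3 0 0 0 0 255" --pt "-22.8 4.4 0 0 0 0 255" --pt "-22.8 4.4 0 0 0 0 255" --pt "-22.8 4.4 0 0 0 0 255"

```text
clock: 8.98
position: [570.3, 2.1, 306.3]
ee_rot: [-0.581, 0.814, -0.0, -0.0]
contact_force: [0.3, 0.8, -1.3]
gripper_width: 19.8
```

Run:
```python
from h import *
np.set_printoptions(precision=1,suppress=True)
st=arm.read_state();print(st["position"],st["contact_force"])
p,d=arm.get_image("wrist");cv2.imwrite("pics/f.png",p)
print(arm.tip_of("coaster_top","wrist"))
p,d=arm.get_image("top");cv2.imwrite("pics/f2.png",cv2.resize(p[110:300,170:450],None,fx=2.8,fy=2.8,interpolation=cv2.INTER_CUBIC))
```

```text
[570.3   2.1 306.3] [ 0.3  0.8 -1.3]
[{'uv': [283.0, 187.1], 'score': 0.71}]
```

View pics/f.png

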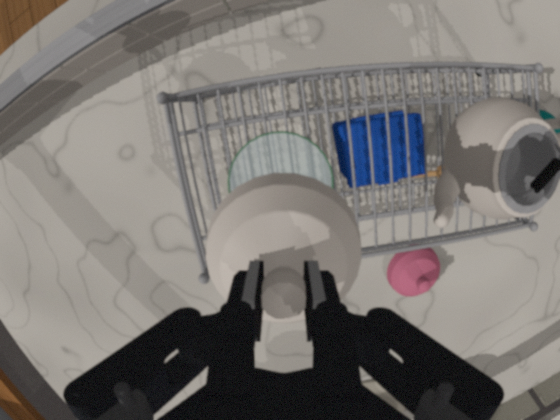

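View pics/f2.png

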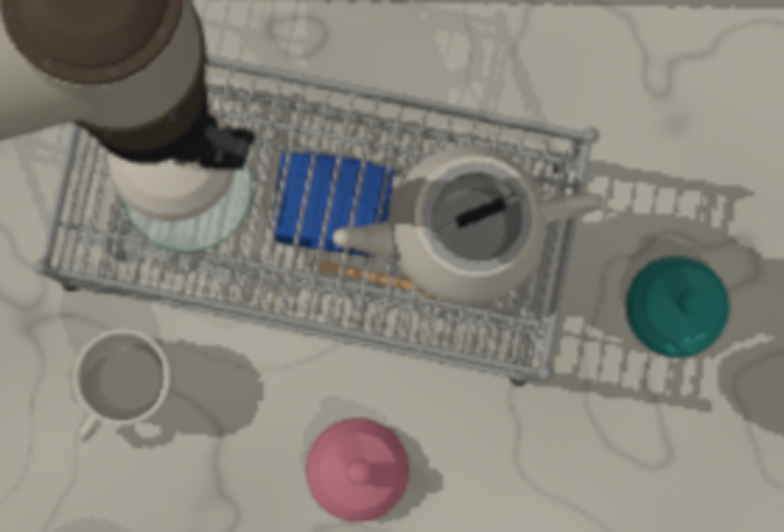

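>>> move_arm --pt "0 0 1 0 0 0 255" --pt "0 0 3 0 0 0 255" --pt "0 0 6 0 0 0 255" --pt "0 0 9 0 0 0 255" --pt "0 0 11.5 0 0 0 255" --pt "0 0 13 0 0 0 255" --pt "0 0 13.7 0 0 0 255" --pt "0 0 13.7 0 0 0 255" --pt "0 0 13.7 0 0 0 255"

```text
clock: 10.25
position: [571.2, 3.0, 170.3]
ee_rot: [-0.582, 0.813, -0.0, 0.001]
contact_force: [0.9, 0.6, -1.2]
gripper_width: 19.7
```

Run:
```python
from h import *
np.set_printoptions(precision=1,suppress=True)
st=arm.read_state();print(st["position"],st["contact_force"])
p,d=arm.get_image("wrist");cv2.imwrite("pics/g.png",p)
p,d=arm.get_image("scene");cv2.imwrite("pics/g2.png",cv2.resize(p[170:350,180:420],None,fx=3,fy=3,interpolation=cv2.INTER_CUBIC))
```

```text
[571.2   3.  170.3] [ 0.9  0.6 -1.2]
```

View pics/g.png

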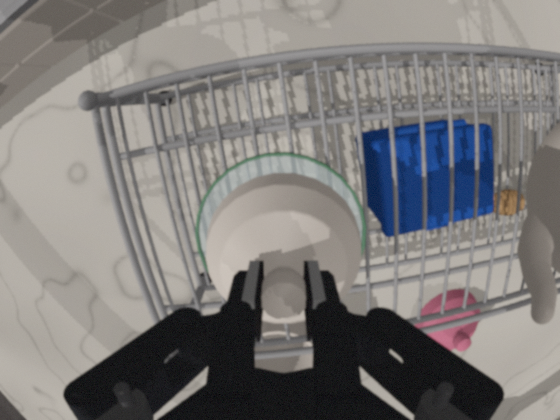

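View pics/g2.png

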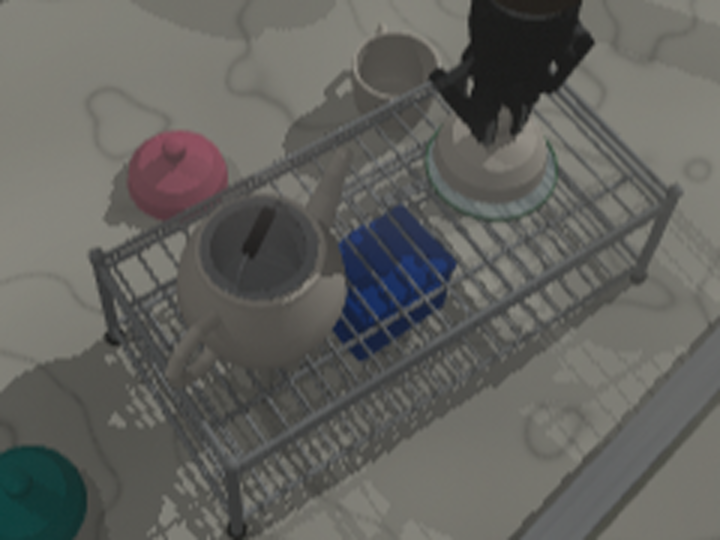

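Lid is centred over the coaster (a few mm above). Lower in small steps.

>>> move_arm --pt "0 0 0.3 0 0 0 255" --pt "0 0 0.5 0 0 0 255" --pt "0 0 0.7 0 0 0 255" --pt "0 0 0.7 0 0 0 255"

```text
clock: 10.85
position: [570.5, 2.9, 162.3]
ee_rot: [-0.582, 0.813, -0.0, -0.0]
contact_force: [0.7, -0.8, -1.4]
gripper_width: 19.9
```

>>> move_arm --pt "0 0 0.1 0 0 0 255" --pt "0 0 0.2 0 0 0 255" --pt "0 0 0.2 0 0 0 255"

```text
clock: 11.22
position: [570.5, 3.0, 161.9]
ee_rot: [-0.582, 0.813, -0.0, 0.0]
contact_force: [-3.9, 0.8, 6.2]
gripper_width: 19.6
```

>>> move_arm --pt "0 0 0 0 0 0 150" --pt "0 0 0 0 0 0 150" --pt "0 0 0 0 0 0 100" --pt "0 0 -0.3 0 0 0 100" --pt "0 0 -1.5 0 0 0 60" --pt "0 0 -4 0 0 0 0" --pt "0 0 -8 0 0 0 0" --pt "0 0 -13 0 0 0 0" --pt "0 0 -17 0 0 0 0" --pt "0 0 -18 0 0 0 0" --pt "0 0 -18 0 0 0 0"

```text
clock: 12.6
position: [570.4, 3.0, 341.0]
ee_rot: [-0.582, 0.813, -0.0, 0.001]
contact_force: [0.4, 0.1, 0.1]
gripper_width: 85.6
```

Run:
```python
from h import *
np.set_printoptions(precision=2,suppress=True)
st=arm.read_state();print(st["position"],st["contact_force"],st["joints"])
p,d=arm.get_image("wrist");cv2.imwrite("pics/i.png",p)
for k in arm.tip_of("infuser_handle","wrist"):print(k,atz("wrist",k["uv"],236,st))
for k in arm.tip_of("lid_knob","wrist"):print(k,atz("wrist",k["uv"],176,st))
p,d=arm.get_image("top");cv2.imwrite("pics/i2.png",cv2.resize(p[130:250,280:400],None,fx=5,fy=5,interpolation=cv2.INTER_CUBIC));np.save("pics/i2.npy",d)
for k in arm.tip_of("infuser_handle","top"):print(k,atz("top",k["uv"],236,st))
for k in arm.tip_of("pot_mouth","top"):print(k,atz("top",k["uv"],215,st))
```

```text
[570.4    3.02 341.02] [0.37 0.08 0.11] [ 0.29  0.23  0.07 -0.   -1.4   0.95]
{'uv': [253.9, 198.4], 'score': 0.68} [585.54  20.92 236.  ]
{'uv': [520.4, 166.5], 'score': 0.65} [ 537.82 -222.67  236.  ]
{'uv': [283.0, 192.0], 'score': 0.63} [566.93   2.87 176.  ]
{'uv': [543.2, 138.6], 'score': 0.6} [ 534.42 -314.45  176.  ]
{'uv': [417.2, 276.6], 'score': 0.55} [ 421.24 -112.42  176.  ]
{'uv': [353.7, 144.2], 'score': 0.28} [590.58 -76.93 176.  ]
{'uv': [340.2, 187.2], 'score': 0.89} [ 533.64 -224.22  236.  ]
```

View pics/i.png

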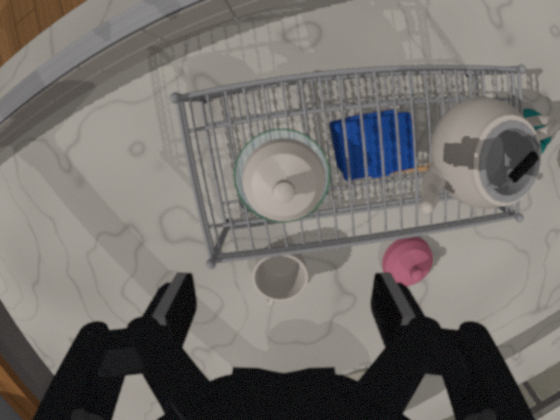

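View pics/i2.png

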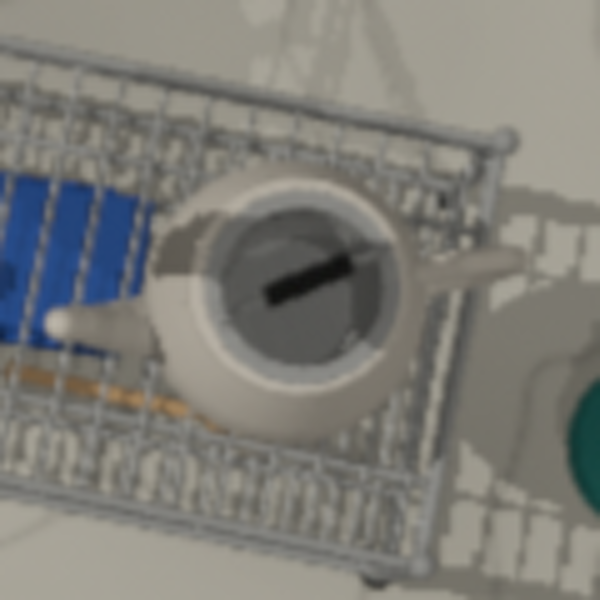

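Run:
```python
from h import *
np.set_printoptions(precision=2,suppress=True)
t=lambda x,y:(280+x/5,130+y/5)
a=atz("top",t(268,299),240);b=atz("top",t(352,262),240);print(a,b,np.linalg.norm(a-b),(a+b)/2)
h=np.degrees(np.arctan2(b[1]-a[1],b[0]-a[0]));print("handle ang",h)
st=arm.read_state();Rm=R.from_quat(st["ee_rot"]).as_matrix();xa=np.degrees(np.arctan2(Rm[1,0],Rm[0,0]))
for k in(90,-90):
    dw=(h+k-xa+180)%360-180;print("jaw world turn",dw,"tool z turn",-dw)
c=(a+b)/2
# rim centre
W=[atz("top",t(*q),215) for q in((191,285),(417,287),(303,178),(303,394))];print("rim",np.mean(W,0))
print(totool(np.array([c[0],c[1],340])-st["position"],st)/10)
```

```text
[ 527.31 -209.99  240.  ] [ 543.58 -244.94  240.  ] 38.55406928831865 [ 535.45 -227.47  240.  ]
handle ang -65.03969387388857
jaw world turn 133.80259336023823 tool z turn -133.80259336023823
jaw world turn -46.19740663976171 tool z turn 46.19740663976171
rim [ 536.84 -227.92  215.  ]
[22.92 -4.15 -0.07]
```

>>> move_arm --pt "5 -0.9 0 0 0 10 0" --pt "11 -2 0 0 0 20 0" --pt "17 -3 0 0 0 30 0" --pt "21 -3.8 0 0 0 40 0" --pt "22.9 -4.1 0 0 0 46.2 0" --pt "22.9 -4.1 0 0 0 46.2 0" --pt "22.9 -4.1 0 0 0 46.2 0" --pt "22.9 -4.1 0 0 0 46.2 0"

```text
clock: 13.9
position: [535.5, -226.2, 340.2]
ee_rot: [-0.217, 0.976, 0.0, -0.0]
contact_force: [0.9, -0.4, 0.5]
gripper_width: 85.4
```

Run:
```python
from h import *
np.set_printoptions(precision=2,suppress=True)
st=arm.read_state();print(st["position"],st["contact_force"],st["joints"])
p,d=arm.get_image("wrist");cv2.imwrite("pics/j.png",p);np.save("pics/j.npy",d)
cv2.imwrite("pics/j2.png",cv2.resize(p[130:290,200:360],None,fx=3.7,fy=3.7,interpolation=cv2.INTER_CUBIC))
for k in arm.tip_of("infuser_handle","wrist")[:3]:print(k,atz("wrist",k["uv"],236,st))
for k in arm.tip_of("pot_mouth","wrist")[:3]:print(k,atz("wrist",k["uv"],215,st))
```

```text
[ 535.55 -226.17  340.21] [ 0.94 -0.35  0.53] [-0.12  0.26  0.09 -0.   -1.41  0.56]
{'uv': [278.4, 208.9], 'score': 0.59} [ 538.13 -226.39  236.  ]
```

View pics/j2.png

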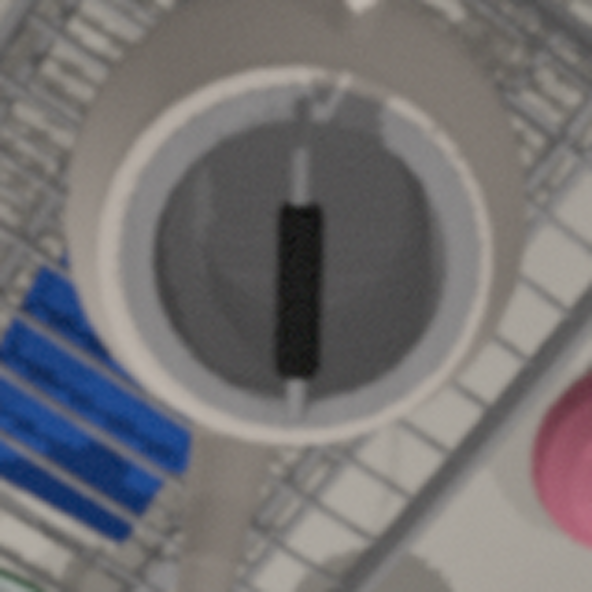

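Run:
```python
from h import *
np.set_printoptions(precision=2,suppress=True)
st=arm.read_state();d=np.load("pics/j.npy")
f=lambda x,y:(200+x/3.7,130+y/3.7)
a=atz("wrist",f(302,205),241,st);b=atz("wrist",f(297,380),241,st);c=(a+b)/2
print(a,b,c,np.linalg.norm(a-b))
u,v=map(int,f(299.5,292));print(d[v-6:v+7:3,u],[atd("wrist",(u,w),d[w,u],st) for w in (v-5,v,v+5)])
R_=totool(b-a,st);print(R_)
W=[atz("wrist",f(*q),215,st) for q in((105,250),(490,265),(300,68),(290,442))];print("rim",np.mean(W,0))
print(totool(np.array([c[0],c[1],219])-st["position"],st)/10)
```

```text
[ 544.53 -246.42  241.  ] [ 528.94 -210.32  241.  ] [ 536.74 -228.37  241.  ] 39.32020734714535
[252.69 253.59 254.89 256.76 256.37] [array([ 539.63, -232.87,  240.45]), array([ 537.96, -229.28,  240.93]), array([ 536.  , -225.01,  239.42])]
[-1.16 39.3  -0.  ]
rim [ 537.32 -227.49  215.  ]
[-0.02 -0.23 12.14]
```

>>> move_arm --pt "0 -0.2 3 0 0 1.5 0" --pt "0 -0.2 6.5 0 0 1.5 0" --pt "0 -0.2 9.5 0 0 1.5 0" --pt "0 -0.2 11.3 0 0 1.5 0" --pt "0 -0.2 12.1 0 0 1.5 0" --pt "0 -0.2 12.1 0 0 1.5 0" --pt "0 -0.2 12.1 0 0 1.5 0"

```text
clock: 14.92
position: [536.8, -228.9, 220.4]
ee_rot: [-0.203, 0.979, -0.0, 0.001]
contact_force: [0.7, -0.0, 0.5]
gripper_width: 85.3
```

>>> move_arm --pt "0 0 0 0 0 0 120" --pt "0 0 0 0 0 0 180" --pt "0 0 0 0 0 0 255" --pt "0 0 0 0 0 0 255" --pt "0 0 0 0 0 0 255" --pt "0 0 0 0 0 0 255" --pt "0 0 0 0 0 0 255" --pt "0 0 0 0 0 0 255"

```text
clock: 15.92
position: [536.6, -228.7, 219.5]
ee_rot: [-0.203, 0.979, -0.0, 0.001]
contact_force: [1.3, 1.4, 0.9]
gripper_width: 8.6
```

>>> move_arm --pt "0 0 -0.3 0 0 0 255" --pt "0 0 -0.8 0 0 0 255" --pt "0 0 -1.5 0 0 0 255" --pt "0 0 -2.3 0 0 0 255" --pt "0 0 -3 0 0 0 255" --pt "0 0 -3 0 0 0 255"

```text
clock: 16.68
position: [536.4, -229.0, 250.3]
ee_rot: [-0.203, 0.979, -0.0, 0.001]
contact_force: [-0.1, 0.9, -0.6]
gripper_width: 8.5
```

Run:
```python
from h import *
st=arm.read_state();print(st["position"],st["contact_force"],st["wrist_torque"],st["gripper_width"])
p,d=arm.get_image("wrist");cv2.imwrite("pics/k.png",p)
```

```text
[ 536.38848668 -229.0098237   250.2747082 ] [-0.09050695  0.86675505 -0.60941767] [-0.04734966 -0.03675361 -0.03404091] 8.456460594497319
```

View pics/k.png

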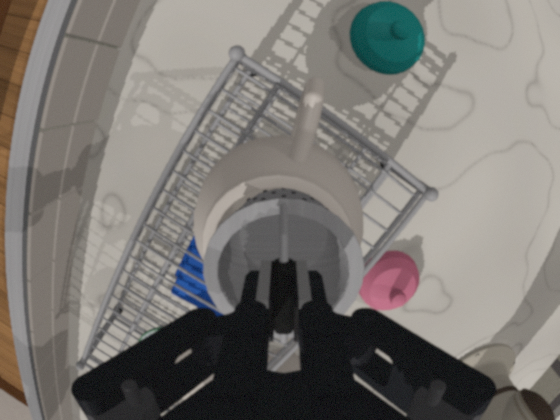

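Infuser is held and coming out straight (flange above the rim, pot still in place). Lift the rest to about 40 mm rim clearance.

>>> move_arm --pt "0 0 -0.6 0 0 0 255" --pt "0 0 -1.4 0 0 0 255" --pt "0 0 -2.4 0 0 0 255" --pt "0 0 -3.4 0 0 0 255" --pt "0 0 -4.4 0 0 0 255" --pt "0 0 -5.3 0 0 0 255" --pt "0 0 -6.0 0 0 0 255" --pt "0 0 -6.4 0 0 0 255" --pt "0 0 -6.5 0 0 0 255" --pt "0 0 -6.5 0 0 0 255"

```text
clock: 17.98
position: [536.1, -228.8, 314.0]
ee_rot: [-0.203, 0.979, 0.0, -0.0]
contact_force: [0.1, 0.4, -1.6]
gripper_width: 8.2
```

Run:
```python
from h import *
np.set_printoptions(precision=2,suppress=True)
st=arm.read_state();print(st["position"],st["contact_force"],st["gripper_width"])
p,d=arm.get_image("scene");cv2.imwrite("pics/l.png",cv2.resize(p[170:350,180:420],None,fx=3,fy=3,interpolation=cv2.INTER_CUBIC))
print("foot scene",[(k["uv"],k["score"],atz("scene",k["uv"],256)) for k in arm.tip_of("infuser_foot","scene")[:2]])
p,d=arm.get_image("top");cv2.imwrite("pics/l2.png",cv2.resize(p[110:300,170:450],None,fx=2.8,fy=2.8,interpolation=cv2.INTER_CUBIC))
```

```text
[ 536.07 -228.81  314.01] [ 0.11  0.45 -1.59] 8.200523983349406
foot scene [([263.8, 242.0], 0.76, array([ 534.85, -227.31,  256.  ]))]
```

View pics/l.png

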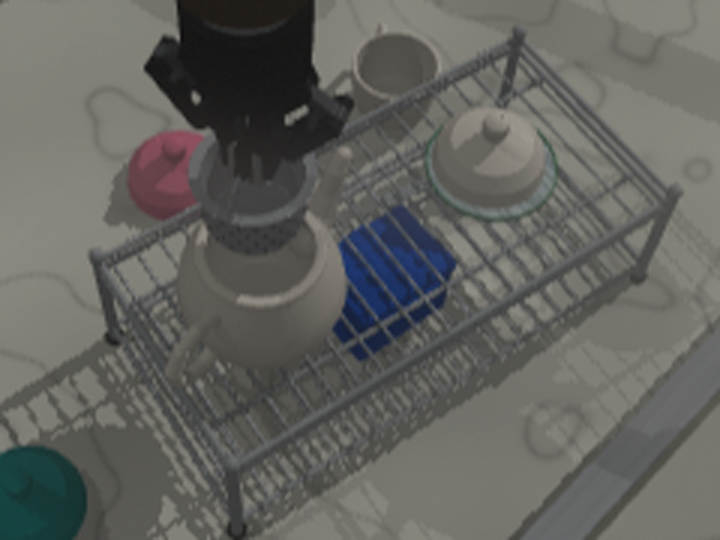

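View pics/l2.png

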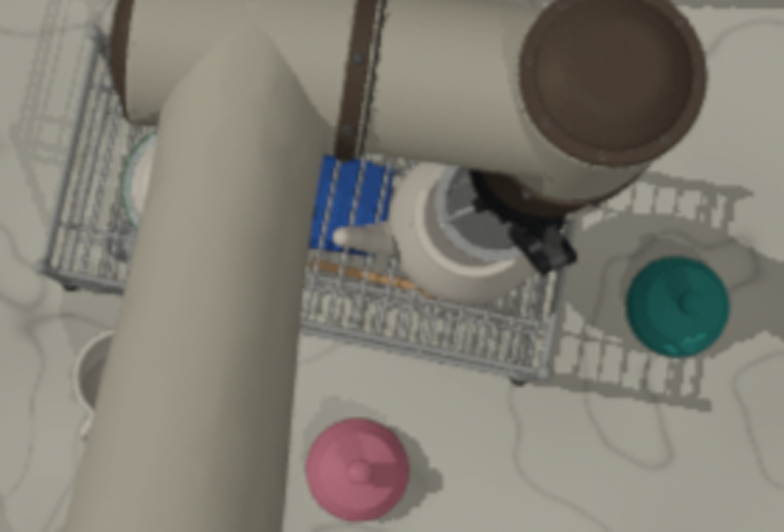

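>>> move_arm --pt "0 0 0 0 0 0 255" --pt "0 0 0 0 0 0 255" --pt "0 0 0 0 0 0 255" --pt "0 0 0 0 0 0 255" --pt "0 0 0 0 0 0 255" --pt "0 0 0 0 0 0 255" --pt "0 0 0 0 0 0 255" --pt "0 0 0 0 0 0 255" --pt "0 0 0 0 0 0 255" --pt "0 0 0 0 0 0 255" --pt "0 0 0 0 0 0 255" --pt "0 0 0 0 0 0 255" --pt "0 0 0 0 0 0 255" --pt "0 0 0 0 0 0 255" --pt "0 0 0 0 0 0 255" --pt "0 0 0 0 0 0 255"

```text
clock: 20.12
position: [536.2, -228.8, 314.3]
ee_rot: [-0.203, 0.979, 0.0, -0.0]
contact_force: [0.0, -0.1, -2.0]
gripper_width: 8.5
```

>>> move_arm --pt "0 0 0 0 0 0 255" --pt "0 0 0 0 0 0 255" --pt "0 0 0 0 0 0 255" --pt "0 0 0 0 0 0 255" --pt "0 0 0 0 0 0 255" --pt "0 0 0 0 0 0 255" --pt "0 0 0 0 0 0 255" --pt "0 0 0 0 0 0 255" --pt "0 0 0 0 0 0 255" --pt "0 0 0 0 0 0 255" --pt "0 0 0 0 0 0 255" --pt "0 0 0 0 0 0 255" --pt "0 0 0 0 0 0 255" --pt "0 0 0 0 0 0 255" --pt "0 0 0 0 0 0 255" --pt "0 0 0 0 0 0 255"

```text
clock: 22.12
position: [536.2, -228.9, 314.3]
ee_rot: [-0.203, 0.979, -0.0, 0.0]
contact_force: [0.5, -0.8, -2.0]
gripper_width: 8.4
```

Run:
```python
from h import *
np.set_printoptions(precision=3,suppress=True)
st=arm.read_state();print(st["clock"],st["position"],st["joint_vel"],st["contact_force"],st["gripper_width"])
p,d=arm.get_image("scene");cv2.imwrite("pics/m.png",cv2.resize(p[170:350,180:420],None,fx=3,fy=3,interpolation=cv2.INTER_CUBIC))
```

```text
22.125 [ 536.174 -228.865  314.332] [ 0.    -0.002  0.002 -0.001 -0.001 -0.   ] [ 0.505 -0.797 -2.031] 8.446178570383148
```

View pics/m.png

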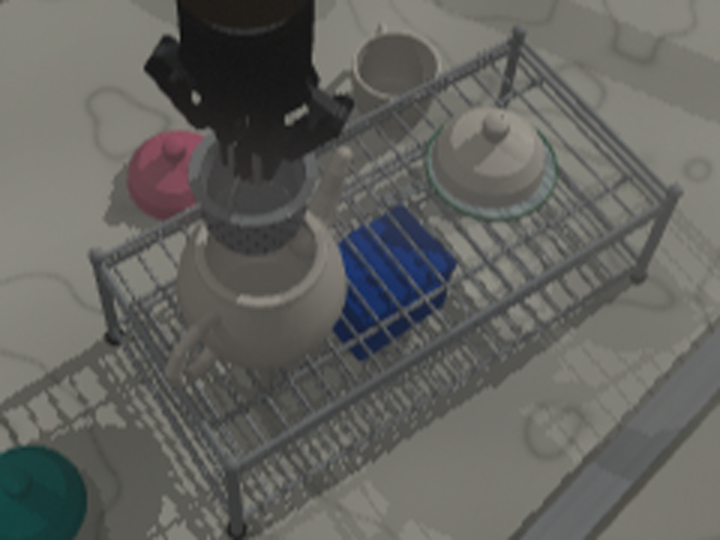

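The picture is unchanged after the 4 s hold. The basket hangs level over the mouth at crop (252,200), and the lid stands on the coaster at (492,160).

```bash
python3 -c "
from bench import arm
print(arm.job_done())"
```

```text
the job is handed in; nothing more can be done
None
```

I took the white lid off the pot and set it down knob up on the glass coaster, then let it go. I then lifted the infuser by its handle and held it over the open mouth for about 4 s. I handed the job in at about 22 s with the infuser still held there.

**Last checks:**
- **Infuser:** by calculation its underside is about 39 mm above the rim. The tool sits about 2 mm from the mouth's measured axis. It looked level, joint speeds were near zero and the grip was steady.
- **Lid, pot and other things:** the last scene picture shows the lid centred on the coaster. The pot stands where it was, and the caddy and cup look unmoved. I didn't check the spoon and dipper separately.

**What disagreed:**
- **Lid grip:** on the lid grip the fingertips touched the dome with about 13 N, so the knob was held a few millimetres above its centre (opening 20 mm rather than 23 mm). It did not slip.
- **Coaster position:** the estimates from the different cameras differed by up to about 10 mm. I used the three rim fits, which agreed to about 6 mm, and the pictures confirmed the placing.
- **Wrist force:** in the final hold it read about 2 N, though the infuser should weigh about 1 N. No contact with the pot was visible.

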